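# Pop open the fuse hatch with one press

### The arm

A 6-joint arm with a two-finger parallel gripper is mounted at the origin on the work surface. World frame = base frame: x ahead of the robot, y to its left, z up, the work surface at z = 0. Lengths are in m, angles in rad, forces in N, time in s.
With the tool pointing down it reaches from about 0.25 to 0.8 m from the base axis. Payload 3.9 kg.
Tool frame: the origin (TCP) lies midway between the tips of the shut fingers; the grasp point (between the pads) lies 19 mm behind it; z points along the fingers, y is the direction in which the jaws open and shut (so a half turn about z gives the same grasp; the last joint's range is limited). The gripper opens to 85 mm and grips with 20 to 120 N. Pads are 22 mm wide; open, the fingers measure 114 mm over their backs; the gripper's body (76 mm by 85 mm) begins 54 mm behind the grasp point. The pads swing forward as they close: fully open they stand 13 mm farther back than shut.
Start: joints at [-1.141, 0.26, -0.138, 1.173, 0, 1.571], TCP at [0.219, -0.477, 0.231] pointing down, gripper open.
Joint ranges: [-2.78, 2.78], [-0.83, 1.72], [-1.28, 1.37], [-1.9, 2.12], [-1.57, 1.48], [-3.14, 3.14]. Speed limits (rad/s): [2.57, 2.57, 3.14, 3.14, 3.14, 3.14].

### API

Orientations are given as a unit quaternion [w, x, y, z].
In Python, from bench import * gives the robot as it stands.
- The arm moves only by the tool jog_arm, never from a script. Its argument "steps" is one flat list of numbers, 5 for each row, row after row: the finger opening in cm, from 0 to 8.54, then the shift along the world's x, y, z in cm, then the turn about the world's z in degrees. In form: [grip, tx, ty, tz, turn, grip, tx, ty, tz, turn, ...]. A call has 1 to 20 rows; each row is the pose to reach, as a shift and turn from the pose commanded when the call began; what a row does not reach only later rows make up. A row lasts 1/8 s, in which the tool goes at most 62.5 mm and 10.7 degrees, less where a joint would pass 70% of its speed; a pose out of reach is approached as far as the arm can. A call with a gripper value outside its range is refused whole. The fingers move at their own pace and stop on an object; the grip force is fixed at half the most. Time passes only in rows, so rows that repeat a pose let the fingers close. It gives the time, the measured TCP pose, the force and the opening at its end, in the units of the state.
- get_obs(): the state, without advancing time (a new reading comes with each control period).
- capture(name): name is "scene" or "top" or "wrist"; returns the picture (384x512x3 uint8, blue, green, red); there is no depth.
- get_calibration(name): a dict with "K" (3x3 intrinsics, pixels), "R" (3x3) and "t" (3): a world point X has camera coordinates R X + t. Camera axes: x right, y down, z forward; pixel columns grow to the right and rows downward; lengths in m; the calibration is good to about 2 mm. A picture is of the moment at which its call begins: read the wrist's pose just before it. get_calibration takes no time and is no camera call; for the wrist camera it gives the pose at the moment of the call.
- job_done(): hands the job in, once; it reports no verdict.
The state is a dict: "time_s": time; "q": joint angles; "qd": joint speeds; "tau": joint torques, N m; "position": TCP position; "tcp_rot": TCP orientation; "force": force on the tool from outside, world axes, zero at the start; "ft_torque": the same for the moment, N m; "opening": finger opening in m.
Only numpy, scipy, OpenCV 4.12 (cv2) and the standard library are available. Lean on these libraries where they do the work, as an engineer would, in place of code of your own. Each camera call takes 0.05 s, during which the arm holds its last target.

### The job

Two grey control boxes stand on the pump bench; open the hatch of the narrower one, the fuse box. Press the ribbed free end of its hatch firmly, but without forcing it, down once with the fingertips until its push latch lets go, then back straight off so that the hatch springs up by itself, and, with the hand clear, watch it for two seconds to be sure that it stays fully open. Do not push it down again, leave the wider box's hatch shut, and do not move the loose tools and parts.

Things in the scene. Friction and masses are not known exactly. Their poses are not given: they have to be found in the camera images.
- fuse_box: The narrower of two grey steel control boxes, fixed to the bench: 130 (x) x 100 (y) x 80 mm high. Origin at the centre of its underside; z up; own -x is the end with the hatch's free edge, own +x the end with the hinge and a black cable gland. Its -x end faces the robot, turned up to 0.65 rad either way; the two boxes may change places.
- fuse_hatch_press (a point): Where to press the fuse hatch: on its top face, in the middle of three dark ribs, 76 mm from the hinge axis, 14 mm from the free edge; 90 mm above the bench (10 mm above the box's rim) when shut. Moves with the hatch; when shut its x points from the free edge to the hinge, y along the hinge, z up.
- fuse_hatch (a joint): Angle (rad) of the fuse hatch: 0 = shut and latched, 1.0 = fully open (free edge up, 80 mm above the rim), -0.095 = hard stop below shut (7 mm down at the ribs). It takes 3 to 6 N at the ribs to push it down; the latch lets go for certain by -0.065 (5 mm down at the ribs). Let go too early, it comes back to 0 still latched.
- fuse_hatch_hinge (a point): On the hinge axis of the fuse hatch, midway along it, 80 mm above the bench; axes as the box. The hatch is a bare aluminium panel 88 mm long, 64 wide, 12 thick. After a full press its spring lifts it to 1.0 in under a second, following the finger as that backs off, with under 4 N, and keeps it there; the latch does not catch again.
- relay_box: The wider grey control box, fixed, to be left alone: 130 (x) x 160 (y) x 80 mm high, otherwise made like the fuse box. Origin at the centre of its underside; -x is the end with its hatch's free edge.
- relay_hatch (a joint): Angle of the wider box's hatch (rad; panel 88 x 124 mm, same latch): 0 = shut, as it must stay.
- wrench: Loose steel wrench, 170 mm long, lying at the left of the boxes, pointing away from the robot; origin under its middle, x along it. Leave it alone.
- screwdriver: Loose screwdriver, 180 mm long, black handle, lying at the right of the boxes, pointing away from the robot; origin under its middle, x along it. Leave it alone.
- coupling: Loose stepped steel coupling, 52 mm wide foot, 45 mm high, standing beyond the boxes; origin at the centre of its underside. Leave it alone.
Mind the look-alikes: they are no part of the job. Leave any yellow look-alike of the fuse_box alone.

How it is judged:
By the outcome, as a careful person would: the job done as asked, in the order asked, and still so for the second after the job is handed in, with the robot touching nothing.
It also fails if it takes over 32 s, if anything falls off the work surface, if the arm or the gripper's body presses on something with over 40 N, if the wrist force passes 120 N, or if a joint passes its speed limit or range.

## Working session

There is one attempt and no reset: what is moved stays moved. The work goes in short steps, Python scripts to look and compute and a tool call to move; the robot and the scene stay as the last step left them, time stands still between calls to the robot, and variables do not carry over. Pictures are saved under pics/ and viewed, and the job is handed in when it is done.

Besides the shell and the picture viewer there is one more tool, called after "Request:" as name(argument=value, ...) on one line, values as JSON. jog_arm: Moves the arm, as the interface text tells. Its arguments: {"type":"object","properties":{"steps":{"type":"array"}},"required":["steps"]}

```bash
mkdir -p pics
python3 - <<'E'
from bench import *
import cv2
for n in("scene","top"):
    im=capture(n); cv2.imwrite(f"pics/{n}0.png",im)
    c=get_calibration(n); print(n,c["K"],c["R"],c["t"])
o=get_obs(); print(o["time_s"],o["position"],o["tcp_rot"],o["force"])
E
```

```text
scene [[398.61895897   0.         255.63027541]
 [  0.         398.61895897 194.30388729]
 [  0.           0.           1.        ]] [[-0.57436892  0.81858056  0.00512025]
 [ 0.53239766  0.37830121 -0.75725882]
 [-0.62181435 -0.43221992 -0.65309483]] [ 0.31625881 -0.21128236  1.61048854]
top [[365.81665216   0.         257.05621488]
 [  0.         365.81665216 187.42293149]
 [  0.           0.           1.        ]] [[-1.29468861e-01 -9.91583090e-01 -8.88943579e-04]
 [-9.70923086e-01  1.26953277e-01 -2.02956216e-01]
 [ 2.01360806e-01 -2.54134143e-02 -9.79187410e-01]] [0.05691073 0.56469782 0.98591862]
0.1 [ 0.21848724 -0.47668252  0.23055175] [-8.71490401e-04  9.77005114e-01  2.13214008e-01 -1.87291268e-04] [-0.3084929   0.15124937  0.18511725]
```

View pics/scene0.png

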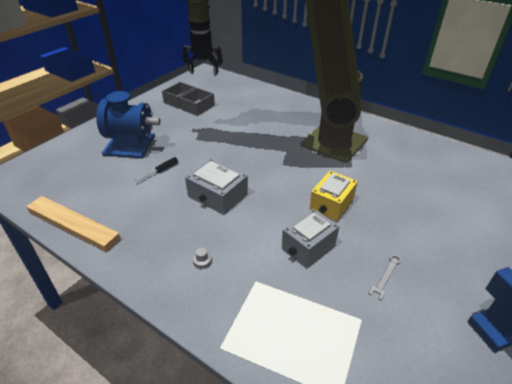

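View pics/top0.png

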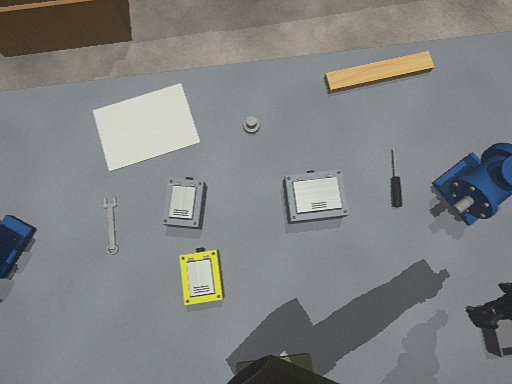

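Three boxes are in the top view: narrow grey at (185,203), wide grey at (316,195), and a yellow look-alike at (202,276). The narrow grey one fits the fuse box. I'll confirm that in an enlarged crop.

Run:
```python
import cv2,numpy as np
a=cv2.imread("pics/top0.png")[165:240,150:225]; b=cv2.imread("pics/scene0.png")[200:275,270:345]
f=lambda x:cv2.resize(x,(400,400),interpolation=cv2.INTER_CUBIC)
cv2.imwrite("pics/crop0.png",np.hstack([f(a),f(b)]))
```

```text
(no output)
```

View pics/crop0.png

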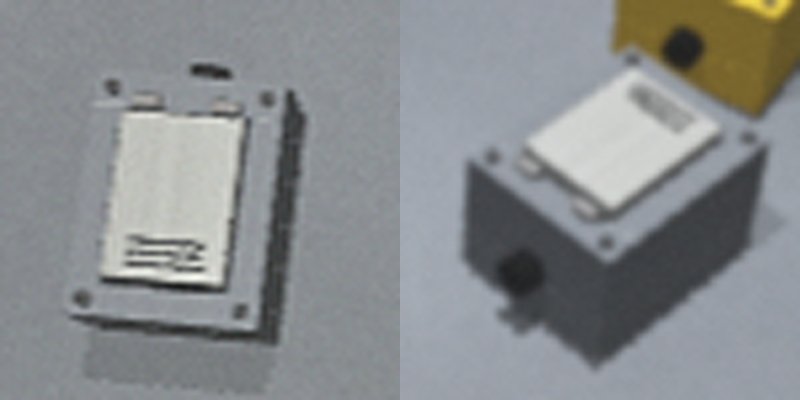

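Left crop: the narrow grey box with its white panel. The ribs are at the robot's end (about px (181,212) in top, (319,220) in scene), the hinge knuckles and black gland at the far end. This is the fuse box. Next I'll measure the panel.

```bash
cat > h.py <<'E'
from bench import *
import cv2,numpy as np
def ray(n,uv,z,c=None):
    c=c or get_calibration(n); K,R,t=map(np.array,(c["K"],c["R"],c["t"]))
    o=-R.T@t; d=R.T@np.linalg.inv(K)@np.array([uv[0],uv[1],1.]); return o+d*(z-o[2])/d[2]
def proj(n,X,c=None):
    c=c or get_calibration(n); p=np.array(c["K"])@(np.array(c["R"])@X+c["t"]); return p[:2]/p[2]
E
python3 - <<'E'
from h import *
im=cv2.imread("pics/top0.png"); 
for n,uv in(("top",(180.9,212.4)),("scene",(318.75,220.25))):print("ribs",n,ray(n,uv,.09))
for n,(r0,r1,c0,c1) in {"top":(170,235,160,210),"scene":(205,265,280,340)}.items():
    im=cv2.imread(f"pics/{n}0.png"); hsv=cv2.cvtColor(im,cv2.COLOR_BGR2HSV)
    m=((im.min(2)>165)&(hsv[...,1]<60)).astype(np.uint8)*255; k=np.zeros_like(m);k[r0:r1,c0:c1]=m[r0:r1,c0:c1]
    k=cv2.morphologyEx(k,cv2.MORPH_CLOSE,np.ones((5,5)))
    cs,_=cv2.findContours(k,0,2); c=max(cs,key=cv2.contourArea).reshape(-1,2)
    W=np.array([ray(n,p,.09)[:2] for p in c],np.float32)
    r=cv2.minAreaRect(W); print(n,cv2.contourArea(c),r); print(cv2.boxPoints(r))
E
```

```text
ribs top [0.5186854  0.19894568 0.09      ]
ribs scene [0.52213595 0.20008061 0.09      ]
top 641.5 ((0.5502985715866089, 0.1883043348789215), (0.07188224047422409, 0.09222623705863953), 75.91842651367188)
[[0.49682653 0.1646627 ]
 [0.5862814  0.14222376]
 [0.6037706  0.21194597]
 [0.5143157  0.23438491]]
scene 468.5 ((0.5499562621116638, 0.19110995531082153), (0.06406725198030472, 0.08868763595819473), 77.27405548095703)
[[0.49964514 0.16963165]
 [0.58615416 0.15009482]
 [0.6002674  0.21258827]
 [0.51375836 0.23212509]]
```

The two views agree: panel centre (0.550, 0.190), yaw about −13.4°, size close to 88x64. That puts the press point near (0.521, 0.198), and the ribs measured directly give the same within 3 mm. I'll move above it with the fingers shut.

Request:
jog_arm(steps=[0,5,11,0,-6,0,8,17,0,-12,0,11,23,0,-18,0,14,29,0,-24,0,16.5,35,0,-30,0,19,41,0,-36,0,21.5,47,0,-38,0,24,53,0,-38,0,26.5,59,0,-38,0,29,64,0,-38,0,30.2,67.4,0,-38,0,30.2,67.4,0,-38,0,30.2,67.4,0,-38,0,30.2,67.4,-3,-38,0,30.2,67.4,-6,-38,0,30.2,67.4,-8,-38,0,30.2,67.4,-8,-38,0,30.2,67.4,-8,-38])

```text
time_s: 2.35
position: [0.4769, -0.0556, 0.1768]
tcp_rot: [-0.026, 0.997, -0.075, 0.0]
force: [0.7, 0.3, -0.4]
opening: 0.0
```

Run:
```python
from h import *
o=get_obs(); print(o["time_s"],o["position"],o["q"],o["qd"])
```

```text
2.35 [ 0.47686647 -0.05559023  0.17684615] [-0.15097705  0.21765633 -0.34425767  1.0122324   0.05234858  3.14060998] [ 0.0055054   0.06386399 -0.08752718 -0.16154881  0.00361839 -0.00065819]
```

The last joint hit its range because I turned the wrong way. I'll turn back the other way, to the quarter-turned alignment (last joint about 2.2), while moving over.

Request:
jog_arm(steps=[0,0,0,2,10,0,0,0,3,20,0,0,4,3,30,0,1,8,3,40,0,2,12,3,50,0,3,16,3,60,0,4,20,3,70,0,4.4,23,3,80,0,4.4,25.3,3,85,0,4.4,25.3,3,85,0,4.4,25.3,3,85,0,4.4,25.3,3,85])

```text
time_s: 3.85
position: [0.5212, 0.1964, 0.208]
tcp_rot: [-0.02, 0.786, 0.618, -0.017]
force: [-0.0, -0.2, -0.2]
opening: -0.0001
```

Run:
```python
from h import *
o=get_obs(); print(o["time_s"],o["position"],o["tcp_rot"],o["q"],o["force"])
c=get_calibration("wrist"); im=capture("wrist"); cv2.imwrite("pics/w1.png",im); cv2.imwrite("pics/top1.png",capture("top"))
print(proj("wrist",np.array([.5207,.198,.09]),c), proj("wrist",o["position"],c))
```

```text
3.85 [0.52120423 0.19635922 0.20796933] [-0.01983536  0.7861269   0.617509   -0.01713745] [ 0.3448663   0.35910921 -0.0569125   1.19983081  0.0268252   2.15417108] [-0.01761861 -0.22148569 -0.16903852]
[261.87228625 186.95109925] [256.41388416 261.9556873 ]
```

View pics/w1.png

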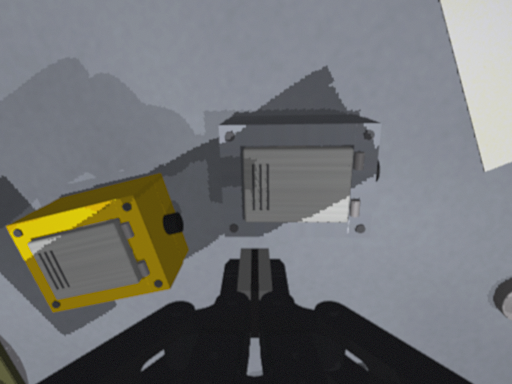

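The wrist view shows the ribs' middle at (261,187), which matches the projected press point at (262,187). The yellow box is to the left, well off. The tool is over the target, so I'll descend to just above the hatch and then feel for it.

Request:
jog_arm(steps=[0,0,0.1,-4,0,0,0,0.1,-8,0,0,0,0.1,-10.5,0,0,0,0.1,-11.4,0,0,0,0.1,-11.4,0,0,0,0.1,-11.4,0,0,0,0.1,-11.4,0])

```text
time_s: 4.82
position: [0.5222, 0.1986, 0.0951]
tcp_rot: [-0.02, 0.786, 0.618, -0.016]
force: [0.3, -0.5, -0.3]
opening: -0.0003
```

Run:
```python
from h import *
o=get_obs(); print(o["time_s"],o["position"],o["force"])
c=get_calibration("wrist"); im=capture("wrist"); cv2.imwrite("pics/w2.png",im)
print(proj("wrist",np.array([.5207,.198,.09]),c), proj("wrist",o["position"],c))
```

```text
4.825 [0.52220724 0.19861451 0.09512987] [ 0.31270606 -0.45071802 -0.25389177]
[254.27384777 258.35799992] [256.43478854 261.96816361]
```

View pics/w2.png

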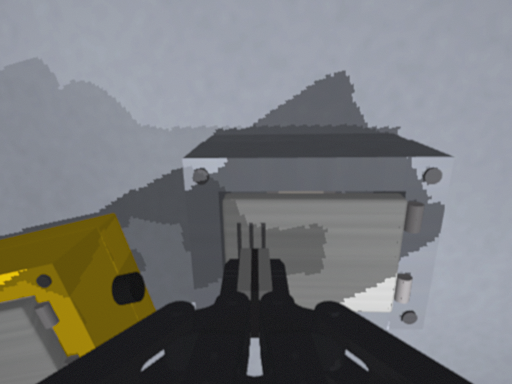

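The fingertips are over the ribs, about 2 mm too far toward the hinge. I'll shift back and press down in one stroke, in stages.

Request:
jog_arm(steps=[0,-0.2,0.05,0,0,0,-0.2,0.05,0,0,0,-0.2,0.05,-0.2,0,0,-0.2,0.05,-0.4,0,0,-0.2,0.05,-0.6,0,0,-0.2,0.05,-0.7,0,0,-0.2,0.05,-0.7,0])

```text
time_s: 5.75
position: [0.519, 0.1989, 0.0869]
tcp_rot: [-0.02, 0.786, 0.618, -0.017]
force: [-1.4, 0.4, 3.7]
opening: -0.0
```

Request:
jog_arm(steps=[0,0,0,-0.1,0,0,0,0,-0.2,0,0,0,0,-0.25,0,0,0,0,-0.25,0])

```text
time_s: 6.25
position: [0.5189, 0.1988, 0.0843]
tcp_rot: [-0.02, 0.786, 0.618, -0.017]
force: [-3.1, 1.1, 3.2]
opening: 0.0001
```

Request:
jog_arm(steps=[0,0,0,-0.05,0,0,0,0,-0.06,0])

```text
time_s: 6.5
position: [0.5189, 0.1988, 0.0837]
tcp_rot: [-0.02, 0.786, 0.618, -0.017]
force: [-3.5, 0.6, 3.5]
opening: -0.0001
```

It is 6.3 mm down at 3.5 N: past the 5 mm release depth and not at the hard stop. Now I'll back straight up.

Request:
jog_arm(steps=[0,0,0,1.5,0,0,0,0,4,0,0,0,0,8,0,0,0,0,12,0,0,0,0,16,0,0,0,0,19,0,0,0,0,20,0,0,0,0,20,0,0,0,0,20,0])

```text
time_s: 7.62
position: [0.5187, 0.1985, 0.2824]
tcp_rot: [-0.02, 0.786, 0.618, -0.018]
force: [0.1, 1.0, -0.3]
opening: -0.0001
```

Run:
```python
from h import *
o=get_obs(); print(o["time_s"],o["position"],o["force"])
w=capture("wrist");s=capture("scene");t=capture("top")
cv2.imwrite("pics/m3.png",np.hstack([cv2.resize(w,(400,300)),cv2.resize(s[180:285,250:390],(400,300),interpolation=2)]));cv2.imwrite("pics/s3.png",s);cv2.imwrite("pics/top3.png",t)
```

```text
7.625 [0.51873472 0.19849253 0.28243441] [ 0.05577142  1.024512   -0.34152697]
```

View pics/m3.png

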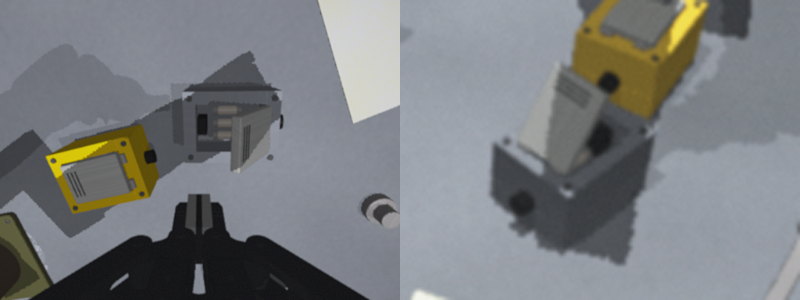

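The hatch has sprung open, as both views show. The hand is clear at z = 0.28, so I'll watch for over two seconds without moving.

Request:
jog_arm(steps=[0,0,0,0,0,0,0,0,0,0,0,0,0,0,0,0,0,0,0,0,0,0,0,0,0,0,0,0,0,0,0,0,0,0,0,0,0,0,0,0,0,0,0,0,0,0,0,0,0,0,0,0,0,0,0,0,0,0,0,0,0,0,0,0,0,0,0,0,0,0,0,0,0,0,0,0,0,0,0,0,0,0,0,0,0,0,0,0,0,0,0,0,0,0,0,0,0,0,0,0])

```text
time_s: 10.28
position: [0.5192, 0.1988, 0.2838]
tcp_rot: [-0.02, 0.786, 0.618, -0.017]
force: [0.9, 0.3, -0.4]
opening: 0.0
```

Run:
```python
from h import *
o=get_obs(); print(o["time_s"],o["position"],o["force"])
w=capture("wrist");s=capture("scene");t=capture("top")
cv2.imwrite("pics/m4.png",np.hstack([cv2.resize(w,(400,300)),cv2.resize(s[180:285,250:390],(400,300),interpolation=2)]));cv2.imwrite("pics/s4.png",s)
print("scene change",(cv2.absdiff(s,cv2.imread("pics/s3.png"))[180:285,250:390].max(2)>40).sum())
# expected open free edge (angle 1.0) in scene px; press pt, yaw -13.4deg
u=np.array([np.cos(-.234),np.sin(-.234),0]);v=np.array([-u[1],u[0],0]);P=np.array([.5207,.198,.08]);H=P+.076*u
for a in(0.8,0.9,1.0):
  e=H-u*(.09*np.cos(a)-0*.01)+np.array([0,0,.09*np.sin(a)]) + .010*(np.sin(a)*u+np.cos(a)*np.array([0,0,1]))
  print(a,[proj("scene",e+k*v).round(1) for k in(-.032,.032)])
cv2.imwrite("pics/z4.png",cv2.resize(s[190:270,270:350],(600,600),interpolation=2))
```

```text
10.275 [0.51924682 0.19881228 0.28383442] [ 0.93052976  0.28114749 -0.41110058]
scene change 0
0.8 [array([307.2, 201.2]), array([324.7, 213.1])]
0.9 [array([305.5, 201. ]), array([323.1, 212.9])]
1.0 [array([303.7, 201. ]), array([321.3, 213.1])]
```

View pics/z4.png

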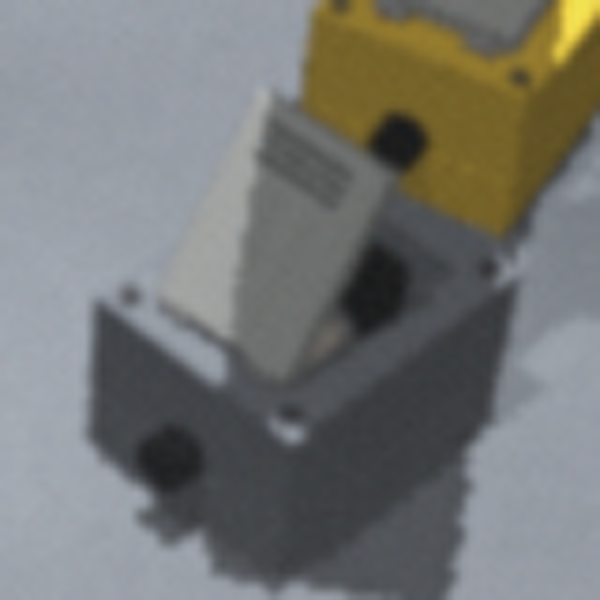

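View pics/s4.png

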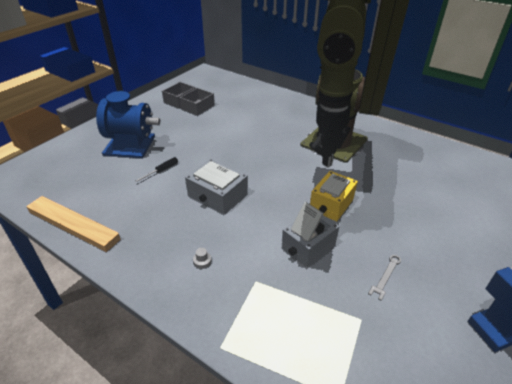

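The hatch's free-edge corners are at about (305,202) and (322,213). The prediction for angle 1.0 is (304,201) and (321,213), so it is fully open. The scene didn't change over 2.6 s. The wide box's hatch is shut, and the tools and coupling are where they were.

```bash
python3 -c "
from bench import *
print(job_done())"
```

```text
the job is handed in; nothing more can be done
None
```

The fuse box hatch is open and the job is handed in at about 10.4 s. I pressed its ribs once with shut fingertips, about 6.3 mm down at 3 to 4 N vertically (about 5 N in all). Then I backed straight up to 0.28 m, and the hatch sprang up by itself.

- **Hatch stays open:** no pixels around the box changed over 2.6 s with the hand clear. The free-edge corners lie within about 2 px of where a fully open hatch should be. That view cannot tell 1.0 rad from about 0.9.
- **Everything else:** in the last scene picture the wider box's hatch is shut, and the wrench, screwdriver and coupling look unmoved. I judged those by eye. The yellow look-alike was not touched.
- **What went wrong:** on the first approach I turned the wrong way and the last joint stopped at the end of its range (3.1406 rad, limit 3.14 as listed). I turned it back before going near the box. It left the tool tilted about 3°, which did not affect the press.

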